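# Open the binding cover of a bottle warmer and fill its empty cell

## Task

The steel cover of the bottle warmer binds somewhere along its rail: slide it open gently by its black handle, without touching the grey slip collar, until you feel it run tight (the collar it pushes ahead then marks the place), and back it off so that a gap of about 20 mm stays between cover and collar and the cover stands free. Then take the spare bottle from the table and set it down, without dropping it, upright and fully home in the one empty cell of the warmer. Leave the stored bottles in their cells and do not disturb the jar, wash bottle, bowl or tray.

Things in the scene. Friction and masses are not known exactly. Their poses are not given: they have to be found in the camera images.
- warmer: bench bottle warmer, fixed: steel base plate 250 x 580 x 12 mm with a white block of three cells, a white heater box (x -0.09 to 0.07, y -0.32 to -0.02, 92 mm high) beside it and a hood over the rear. Origin on the table; x points to its rear (away from the robot), y along the rail, z up; yaw within 0.12 rad. The cover opens towards its -y, over the heater box
- rail: aluminium beam 560 x 30 x 30 mm along y, centre line at x = 0.11, z = 0.12 of the warmer, under the hood; carries cover and collar. Somewhere in it, hidden and different every time, 235 to 285 mm of opening from fully closed, the cover runs into a tight spot: resistance rises by 1.5 N per mm. To be sure, press there with 8 to 20 N; never over 25 N. Origin: the warmer's
- cover: dark steel plate 185 (x) x 180 (y) x 8 mm, top 153 and underside 145 mm above the table, hung from the rail; slides along the warmer's y only, with about 2 N of friction, and stays where it is left. Closed, it spans y 0.02 to 0.20 of the warmer and hides the cells; it starts up to 30 mm open. Origin: at the warmer's origin when closed, moving with the cover; axes as the warmer's
- handle (a point): grip point of the black handle: a plate standing on the cover, 14 mm thick (along y), 24 mm wide, 54 mm long, leaning 40 degrees towards the robot: its long axis is (-sin 40, 0, cos 40) in the warmer's frame. Origin: mid-thickness, 36 mm along that axis above the cover's top, at cover y = 0.11; axes as the warmer's. Come in tilted along the plate, fingers either side in y: an upright gripper strikes the hood
- hood (a point): middle of the lower front edge of the white hood (x = 0.062, z = 0.24 of the warmer); the hood is 78 mm deep (to x = 0.14), 33 mm thick, runs the full length along y and stands on two posts at its ends
- cover_edge (a point): point on the leading (-y) end of the cover, on the rail's centre line; the end that meets the collar. Cover frame (0.11, 0.02, 0.12)
- collar: grey slip collar with a small flag, riding on the rail ahead (-y) of the cover, 30 mm long; starts 40 to 110 mm ahead of the closed cover's edge. The cover pushes it ahead (1.2 N) and it stays at the farthest place the cover has reached. Fingers must not touch it. Origin: the warmer's when the collar meets the closed cover; axes as the warmer's
- collar_face (a point): point on the collar's face towards the cover (+y end), on the rail's centre line; its distance from cover_edge is the gap between cover and collar (0 when they touch)
- spare_mid (a point): centre, half-way up, of the spare bottle standing on the table left of the warmer: amber, white cap, 115 mm tall; round body 42 mm in diameter up to 78 mm, shoulder, cap 29 mm in diameter over the top 21 mm; 0.1 to 0.2 kg. z up along the bottle
- stored_a_mid (a point): centre, half-way up, of a bottle like the spare standing in one of the cells
- stored_b_mid (a point): centre, half-way up, of the other bottle like the spare standing in one of the cells
- cell0 (a point): centre of the floor of the outer (+y) cell, 18 mm above the table: a square pocket 50 x 50 mm, its rim 44 mm above this floor, walls 6 mm; cells stand 56 mm apart along the warmer's y. Two cells hold a stored bottle, one (different every time) is empty
- cell1 (a point): centre of the floor of the middle cell, 18 mm above the table: a square pocket 50 x 50 mm, its rim 44 mm above this floor, walls 6 mm; cells stand 56 mm apart along the warmer's y. Two cells hold a stored bottle, one (different every time) is empty
- cell2 (a point): centre of the floor of the inner (-y, next to the heater box) cell, 18 mm above the table: a square pocket 50 x 50 mm, its rim 44 mm above this floor, walls 6 mm; cells stand 56 mm apart along the warmer's y. Two cells hold a stored bottle, one (different every time) is empty
- jar_mid (a point): bystander: squat white jar, 64 mm in diameter, 70 mm tall; point half-way up
- wash_mid (a point): bystander: white wash bottle, 72 mm in diameter, 190 mm tall; point half-way up
- bowl: bystander: steel bowl, 120 mm across, 50 mm high; origin under its centre
- tray: bystander: steel tray 100 x 190 x 30 mm; origin under its centre

How it is judged (in metres and radians):
On the way, in this order (a step that is already met when the one before it is completed fails the run):
1. held by its handle, the cover has been pressed into the tight spot with more than 4 N for a tenth of a second (contact force between cover and rail above 4 N and contact force between the fingers and cover above 3 N and distance between the grasp point and handle below 0.045 m), for 0.1 s.
2. the cover has been backed off: 10 to 35 mm of gap to the collar, and clear of the tight spot (distance between cover_edge and collar_face between 0.01 and 0.035 m and contact force between cover and rail below 1 N), for 0.2 s.
At the end, for the whole second after the job is handed in: the cover is 10 to 35 mm from the collar and presses on nothing in the rail (under 1 N); the spare bottle stands upright (7 degrees) on the floor of a cell (8 mm in height, 12 mm from its centre); both stored bottles are within 20 mm of where they were (all of step 2 and ((horizontal distance between spare_mid and cell0 below 0.012 m and z of spare_mid in the frame of cell0 below 0.065 m) or (horizontal distance between spare_mid and cell1 below 0.012 m and z of spare_mid in the frame of cell1 below 0.065 m) or (horizontal distance between spare_mid and cell2 below 0.012 m and z of spare_mid in the frame of cell2 below 0.065 m)) and angle between spare_mid's own z axis and vertical below 0.12 rad and distance of each of stored_a_mid, stored_b_mid from where it was at the start of the episode below 0.02 m); the robot touches nothing.
It fails at once if the cover is forced into the tight spot with more than 25 N (contact force between cover and rail above 25 N).
It fails at once if the fingers touch the collar (contact force between the fingers and collar above 0.5 N).
It fails at once if the spare bottle is dropped (faster than 0.6 m/s out of the fingers) (contact force between the fingers and spare below 0.05 N and linear speed of spare above 0.6 m/s).
It fails at once if a stored bottle is shifted by more than 20 mm (distance of any of stored_a_mid, stored_b_mid from where it was at the start of the episode above 0.02 m).
It fails at once if the jar, wash bottle, bowl or tray is shifted by more than 30 mm (distance of any of jar_mid, wash_mid, bowl, tray from where it was at the start of the episode above 0.03 m).
It also fails if it takes over 58 s, if anything falls off the work surface, if the arm or the gripper's body presses on something with over 40 N, if the wrist force passes 120 N, or if a joint passes its speed limit or range.

## Robot

A 6-joint arm with a two-finger parallel gripper is mounted at the origin on the work surface. World frame = base frame: x ahead of the robot, y to its left, z up, the work surface at z = 0. Lengths are in m, angles in degrees, forces in N, time in s.
With the tool pointing down it reaches from about 0.3 to 0.75 m from the base axis. Payload 8.5 kg.
Tool frame: the origin (TCP) lies midway between the tips of the shut fingers; the grasp point (between the pads) lies 19 mm behind it; z points along the fingers, y is the direction in which the jaws open and shut (so a half turn about z gives the same grasp; the last joint's range is limited). The gripper opens to 85 mm and grips with 20 to 120 N. Pads are 22 mm wide; open, the fingers measure 114 mm over their backs; the gripper's body (76 mm by 85 mm) begins 54 mm behind the grasp point. The pads swing forward as they close: fully open they stand 13 mm farther back than shut.
Start: joints at [-80.69, 21.807, 74.336, -0, 83.858, -12.336], TCP at [0.203, -0.511, 0.202] pointing down, gripper open.
Joint ranges: [-178.18, 178.18], [-50.72, 133.34], [12.68, 142.11], [-81.47, 261.47], [9.98, 163.14], [-165.26, 165.26]. Speed limits (degrees/s): [136.94, 136.94, 180, 180, 180, 180].

## Interface

Orientations are given as a 3x3 rotation matrix whose columns are the frame's x, y, z axes.
In Python, from rig import env gives the robot as it stands.
- The arm moves only by the shell command python3 -m inch 'ROWS' [FORCE]. ROWS is text: rows parted by semicolons, each of 5 numbers parted by spaces: the finger opening in mm, from 0 to 85.4, then the shift along the tool's x, y, z in mm, then the turn about the tool's z in degrees. In form: jaw dx dy dz turn; .... A call has 1 to 10 rows; each row is the pose to reach, as a shift and turn from the pose commanded when the call began, along the tool's axes at that moment; what a row does not reach only later rows make up. A row lasts 1/8 s, in which the tool goes at most 62.5 mm and 10.7 degrees, less where a joint would pass 70% of its speed; a pose out of reach is approached as far as the arm can. A call with a gripper value outside its range is refused whole. The fingers move at their own pace and stop on an object; FORCE is the grip in N (left out, the last holds). Time passes only in rows, so rows that repeat a pose let the fingers close. It gives the time, the measured TCP pose, the force and the opening at its end, in the units of the state.
- env.observe(): the state, without advancing time (a new reading comes with each control period).
- env.get_image(name): name is "scene" or "side" or "wrist"; returns a dict with "color" (420x560x3 uint8, blue, green, red), "range_z" (420x560 float32, m along the optical axis (not along the pixel's ray), 0 where there is no reading), "fov_y" (degrees; the focal length in pixels is half the picture's height over the tangent of half this angle, whatever the lens; pixels are square), "cx", "cy" (the principal point, pixels), "R" (3x3) and "t" (3): a world point X has camera coordinates R X + t. Camera axes: x right, y down, z forward; pixel columns grow to the right and rows downward; lengths in m; the calibration is good to about 2 mm. The wrist camera is an equidistant fisheye: a pixel r from the principal point sees the ray r / f radians off the axis. A picture is of the moment at which its call begins.
- env.close_job(): hands the job in, once; it reports no verdict.
The state is a dict: "time_s": time; "q": joint angles; "qvel": joint speeds; "joint_efforts": joint torques, N m; "position": TCP position; "tool_rot": TCP orientation; "ft_force": force on the tool from outside, world axes, zero at the start; "wrist_torque": the same for the moment, N m; "grip_width": finger opening in m.
Only numpy, scipy, OpenCV 4.12 (cv2) and the standard library are available. Lean on these libraries where they do the work, as an engineer would, in place of code of your own. Each camera call takes 0.05 s, during which the arm holds its last target.

## Working session

There is one attempt and no reset: what is moved stays moved. The work goes in short steps, Python scripts to look and compute and a shell command to move; the robot and the scene stay as the last step left them, time stands still between calls to the robot, and variables do not carry over. Pictures are saved under pics/ and viewed, and the job is handed in when it is done.

```bash
ls; mkdir -p pics
cat > h.py <<'E'
import numpy as np, cv2
from rig import env
def grab(n,tag):
    im=env.get_image(n); cv2.imwrite(f'pics/{tag}.png',im['color']); np.savez(f'pics/{tag}.npz',**im); return im
def load(tag): return dict(np.load(f'pics/{tag}.npz'))
def foc(im): return im['color'].shape[0]/2/np.tan(np.radians(float(im['fov_y']))/2)
def cloud(im):
    f=foc(im); z=im['range_z']; v,u=np.mgrid[:z.shape[0],:z.shape[1]]
    P=np.stack([(u-im['cx'])/f*z,(v-im['cy'])/f*z,z],-1)
    return (P-im['t'])@im['R']
def ray(im,u,v):
    f=foc(im); d=np.array([(u-im['cx'])/f,(v-im['cy'])/f,1.]); 
    return -im['R'].T@im['t'], im['R'].T@d
def plane(im,u,v,z):
    o,d=ray(im,u,v); return o+d*(z-o[2])/d[2]
E
python3 - <<'E'
from h import *
for n in ['scene','side','wrist']:
    im=grab(n,n+'0'); print(n,im['fov_y'],im['cx'],im['cy'],(-im['R'].T@im['t']).round(3),im['R'][2].round(2))
s=env.observe()
for k in s: print(k,np.round(s[k],3).tolist())
E
```

```text
pics
scene 46.52605993029029 283.4649254267005 212.17951769182065 [ 0.504 -0.393  1.475] [-0.    0.32 -0.95]
side 47.93888423036039 273.40121041057654 213.21376476478014 [0.426 0.381 1.226] [ 0.08 -0.31 -0.95]
wrist 65.70646984690485 279.4251991815769 210.44315133906514 [ 0.267 -0.487  0.374] [-0.25 -0.1  -0.96]
time_s 0.15
q [-80.691, 21.832, 74.372, 0.002, 83.859, -12.333]
qvel [-0.079, -0.124, -0.104, 0.03, 0.001, -0.052]
joint_efforts [0.001, -44.863, -23.135, -0.0, 0.004, -0.0]
position [0.203, -0.511, 0.201]
tool_rot [[0.93, 0.369, -0.0], [0.369, -0.93, 0.001], [0.0, -0.001, -1.0]]
ft_force [0.657, -0.359, -0.53]
wrist_torque [0.002, -0.022, 0.005]
grip_width 0.085
```

View pics/scene0.png

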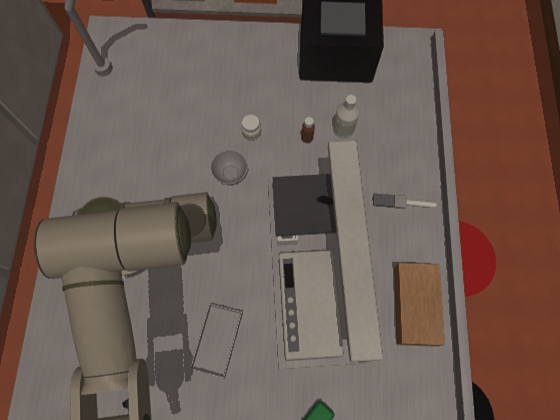

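View pics/side0.png

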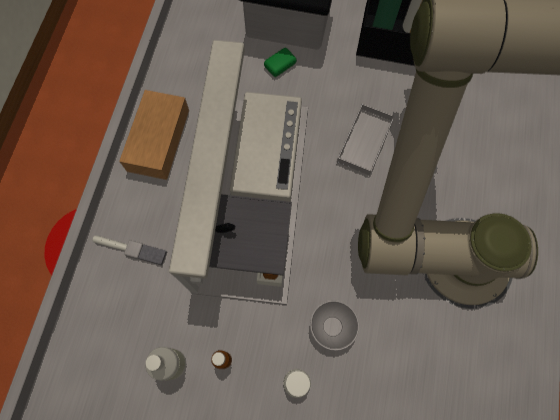

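View pics/wrist0.png

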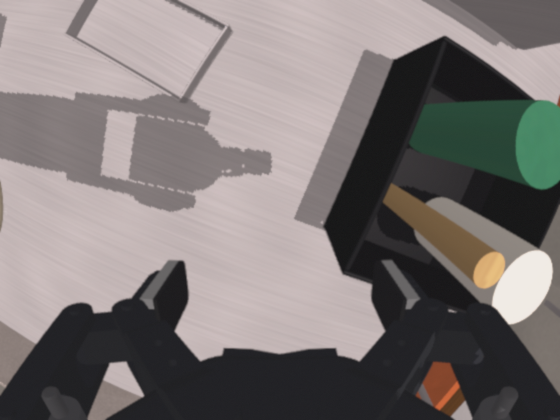

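The scene view has the warmer at (270-380, 140-365) px, with the dark cover at (273-335, 175-237) and the handle at (325,200) beside the hood. The spare is at (308,130), the wash bottle at (346,118), the jar at (251,127), the bowl at (230,168) and the tray at (217,340). The side view shows an amber bottle just past the cover's end at (270,272). Next I'll take metric measurements.

```bash
cat > meas.py <<'E'
from h import *
for n in ['scene0','side0']:
    im=load(n); P=cloud(im); X,Y,Z=P[...,0],P[...,1],P[...,2]
    print(n)
    roi=(X>0.4)&(X<0.95)&(Y>-0.6)&(Y<0.3)
    def rect(m,nm):
        m=cv2.morphologyEx(m.astype(np.uint8),cv2.MORPH_OPEN,np.ones((3,3)))
        k,l,st,c=cv2.connectedComponentsWithStats(m)
        for i in np.argsort(-st[1:,4])[:2]+1:
            if st[i,4]<60: continue
            pts=P[l==i]
            (cx,cy),(w,h),a=cv2.minAreaRect(pts[:,:2].astype(np.float32))
            print(nm,'n',len(pts),'c',round(cx,4),round(cy,4),'wh',round(w,4),round(h,4),'a',round(a,2),'z',np.median(pts[:,2]).round(4), pts[:,:2].min(0).round(3),pts[:,:2].max(0).round(3))
    g=im['color'].mean(-1)
    rect(roi&(abs(Z-0.273)<0.012),'hood')
    rect(roi&(abs(Z-0.153)<0.008)&(g<110),'cover')
    rect(roi&(abs(Z-0.092)<0.008),'box')
    rect(roi&(abs(Z-0.012)<0.004),'base')
    rect(roi&(abs(Z-0.062)<0.006),'cellblock')
    rect(roi&(Z>0.163)&(Z<0.225)&(g<60),'handle')
    hsv=cv2.cvtColor(im['color'],cv2.COLOR_BGR2HSV)
    rect(roi&(Y>0)&(hsv[...,1]>110)&(Z>0.01)&(Z<0.13),'amber')
    rect((X>0.2)&(X<.9)&(Y>0)&(Z>0.1)&(Z<0.13),'cap')
    rect((X>0.2)&(X<.9)&(Y>-0.05)&(Z>0.06)&(Z<0.08),'jar')
    rect((X>0.2)&(X<.9)&(Y>-0.05)&(Z>0.13)&(Z<0.2),'wash')
E
python3 meas.py
```

```text
scene0
hood n 6762 c 0.6809 -0.057 wh 0.0792 0.5787 a 5.75 z 0.2724 [ 0.614 -0.347] [0.747 0.232]
cover n 3337 c 0.5552 0.0858 wh 0.1702 0.1827 a 5.72 z 0.1526 [ 0.465 -0.012] [0.647 0.183]
box n 5881 c 0.5826 -0.1871 wh 0.1599 0.3 a 5.89 z 0.0919 [ 0.49  -0.342] [ 0.674 -0.031]
base n 79 c 0.636 0.0155 wh 0.0517 0.0275 a 71.02 z 0.0117 [ 0.618 -0.006] [0.652 0.039]
base n 66 c 0.5683 -0.0009 wh 0.0235 0.0471 a 48.7 z 0.0112 [ 0.556 -0.018] [0.591 0.021]
handle n 91 c 0.6151 0.0908 wh 0.0417 0.0149 a 3.48 z 0.1868 [0.594 0.082] [0.636 0.098]
cap n 377 c 0.6609 0.5984 wh 0.0156 0.2563 a 88.94 z 0.1144 [0.533 0.592] [0.789 0.609]
cap n 150 c 0.685 0.3954 wh 0.0383 0.0707 a 79.01 z 0.1187 [0.653 0.376] [0.723 0.421]
jar n 220 c 0.3783 0.3885 wh 0.0525 0.0564 a 2.25 z 0.0696 [0.352 0.361] [0.405 0.416]
jar n 65 c 0.5775 0.5983 wh 0.0096 0.0651 a 88.62 z 0.07 [0.545 0.594] [0.61  0.604]
wash n 3499 c 0.5552 0.0858 wh 0.1702 0.1827 a 5.72 z 0.1526 [ 0.464 -0.012] [0.647 0.183]
wash n 1265 c 0.6633 0.61 wh 0.0355 0.2603 a 89.99 z 0.1718 [0.533 0.592] [0.793 0.628]
side0
hood n 8261 c 0.6763
[... 458 characters left out ...]
0.0925 wh 0.0202 0.1023 a 4.8 z 0.0113 [ 0.659 -0.143] [ 0.684 -0.042]
handle n 783 c 0.6058 -0.5574 wh 0.2421 0.0406 a 8.49 z 0.1827 [ 0.487 -0.595] [ 0.729 -0.553]
handle n 134 c 0.6115 0.0962 wh 0.0458 0.0143 a 6.09 z 0.1873 [0.588 0.087] [0.635 0.104]
cap n 274 c 0.6725 0.4161 wh 0.0496 0.0709 a 9.68 z 0.1219 [0.647 0.382] [0.702 0.453]
cap n 139 c 0.5613 0.3816 wh 0.0279 0.0259 a 12.38 z 0.1148 [0.547 0.368] [0.575 0.395]
jar n 487 c 0.3741 0.3941 wh 0.0534 0.0544 a 12.44 z 0.0697 [0.347 0.366] [0.402 0.422]
wash n 5384 c 0.5521 0.0897 wh 0.1735 0.1825 a 5.62 z 0.1524 [ 0.457 -0.008] [0.646 0.187]
wash n 1560 c 0.2495 0.0458 wh 0.0942 0.1379 a 9.41 z 0.1779 [ 0.2   -0.018] [0.3   0.118]
```

```bash
cat >> h.py <<'E'
yaw=np.radians(5.75); ex=np.array([np.cos(yaw),np.sin(yaw)]); ey=np.array([-np.sin(yaw),np.cos(yaw)])
O=np.array([.573,-.015]); OS={'scene':O+[.0022,-.0022],'side':O-[.0022,-.0022]}
def toW(P,o=O):
    d=P[...,:2]-o; return np.stack([d@ex,d@ey,P[...,2]],-1)
def fromW(p): return np.r_[O+p[0]*ex+p[1]*ey,p[2]]
E
python3 - <<'E'
from h import *
for n in ['scene','side']:
    im=load(n+'0'); W=toW(cloud(im),OS[n]); g=im['color'].mean(-1)
    def st(m,nm): 
        p=W[m]; print(n,nm,len(p),np.percentile(p,[1,50,99],axis=0).round(4).tolist())
    h=(W[...,2]>.158)&(W[...,2]<.215)&(abs(W[...,1]-.104)<.02)&(W[...,0]>-.03)&(W[...,0]<.1)
    st(h,'handle')
    p=W[h]
    for z in np.arange(.158,.206,.006):
        q=p[abs(p[:,2]-z)<.003]
        if len(q): print(round(z,3),q[:,0].min().round(4),q[:,0].max().round(4),q[:,1].min().round(4),q[:,1].max().round(4),len(q))
    st((abs(W[...,2]-.092)<.006)&(W[...,0]>-.12)&(W[...,0]<.09)&(W[...,1]<0)&(W[...,1]>-.34),'box')
    st((abs(W[...,2]-.273)<.006)&(W[...,0]>.04)&(W[...,0]<.16)&(abs(W[...,1])<.4),'hood')
    st((abs(W[...,2]-.153)<.005)&(W[...,0]>-.12)&(W[...,0]<.09)&(W[...,1]>-.05)&(W[...,1]<.25)&(g<110),'cover')
    m=(abs(W[...,2]-.062)<.005)&(W[...,0]>-.12)&(W[...,0]<.09)&(W[...,1]>-.02)&(W[...,1]<.22); 
    if m.sum(): st(m,'cellblock')
E
python3 -m inch 2>&1 | head -20
python3 - <<'E'
import cv2
for n,(x0,y0,x1,y1) in {'scene0':(260,130,390,250),'side0':(160,180,300,310)}.items():
    i=cv2.imread(f'pics/{n}.png')[y0:y1,x0:x1]; cv2.imwrite(f'pics/{n}z.png',cv2.resize(i,None,fx=4,fy=4,interpolation=2))
E
```

```text
scene handle 109 [[-0.0136, 0.0893, 0.1581], [0.0485, 0.0997, 0.1843], [0.0715, 0.1107, 0.2015]]
0.158 -0.0228 0.0739 0.0853 0.1228 15
0.164 0.0511 0.0708 0.0967 0.0986 5
0.17 0.0422 0.0716 0.0961 0.1078 14
0.176 0.0442 0.0647 0.097 0.1053 12
0.182 0.0353 0.0649 0.0972 0.1094 12
0.188 0.0296 0.0583 0.0958 0.1108 16
0.194 0.0316 0.0551 0.0973 0.11 28
0.2 0.0407 0.0485 0.0981 0.1084 7
scene box 5654 [[-0.0874, -0.3162, 0.0864], [-0.0093, -0.1784, 0.0919], [0.0677, -0.0248, 0.0975]]
scene hood 6585 [[0.0628, -0.3347, 0.2676], [0.1005, -0.0844, 0.2724], [0.1386, 0.2307, 0.2778]]
scene cover 3123 [[-0.0932, 0.0147, 0.1482], [-0.0118, 0.0981, 0.1526], [0.0737, 0.1918, 0.1576]]
scene cellblock 46 [[-0.0905, 0.022, 0.0576], [-0.0609, 0.0265, 0.0614], [-0.0301, 0.0359, 0.0655]]
side handle 146 [[0.0289, 0.0972, 0.1585], [0.0492, 0.1071, 0.186], [0.0751, 0.1113, 0.2016]]
0.158 -0.0124 0.064 0.0968 0.1109 5
0.164 0.0517 0.0758 0.0989 0.1107 12
0.17 0.0486 0.0731 0.1002 0.1114 15
0.176 0.0406 0.0681 0.0983 0.1115 21
0.182 0.0296 0.0626 0.0972 0.1109 18
0.188 0.0285 0.0572 0.0971 0.1108 29
0.194 0.0312 0.0517 0.0987 0.1099 26
0.2 0.0379 0.0491 0.0984 0.1105 19
side box 5808 [[-0.0879, -0.3136, 0.0864], [-0.0101, -0.1594, 0.0913], [0.0672, -0.0224, 0.097]]
side hood 8097 [[0.0626, -0.33, 0.2676], [0.1001, -0.011, 0.272], [0.1383, 0.2351, 0.2761]]
side cover 5141 [[-0.0933, 0.0155, 0.1484], [-0.0112, 0.1098, 0.1524], [0.0762, 0.1926, 0.1569]]
side cellblock 101 [[-0.0904, -0.0198, 0.0576], [-0.0584, 0.1919, 0.0617], [-0.0086, 0.1968, 0.0663]]
invalid input
```

View pics/side0z.png

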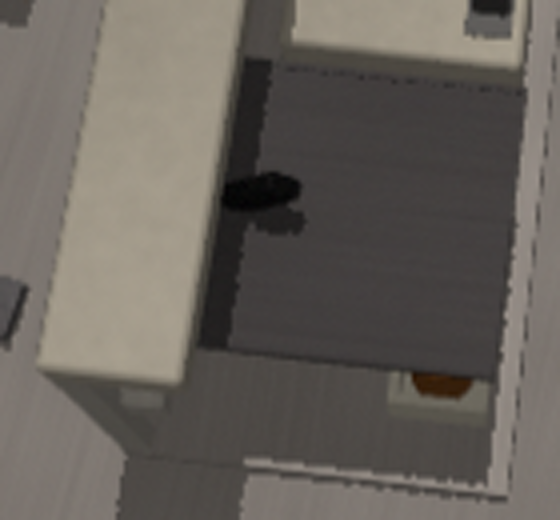

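View pics/scene0z.png

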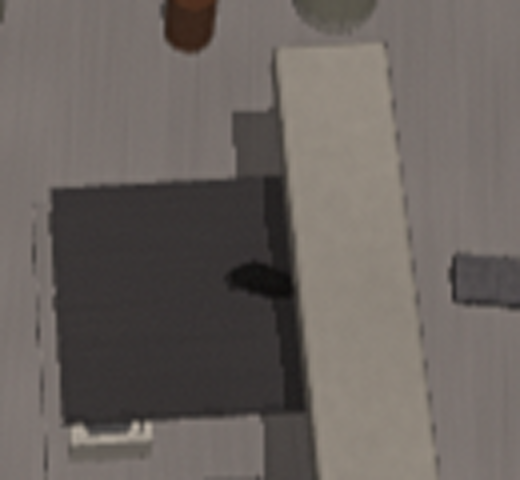

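Each move row allows only a turn about the tool's z, so the gripper stays upright. With the jaws lined up along the warmer's x, one finger can reach under the hood edge beside the handle and push it while the body stays clear. I'll start moving and check the turn sign first.

```bash
python3 -m inch '85 30 -27 -15 -8; 85 70 -64 -30 -18; 85 111 -101 -45 -28; 85 152 -138 -50 -38'; python3 -c "
from h import *
s=env.observe();print(s['tool_rot'].__class__,np.round(s['tool_rot'],3).tolist(),np.round(s['q'],1))"
```

```text
time_s: 0.65
position: [0.2938, -0.3254, 0.2524]
tool_rot: [[0.501, 0.866, 0.001], [0.866, -0.501, -0.001], [-0.0, 0.001, -1.0]]
ft_force: [0.1, -0.4, -1.2]
grip_width: 0.0851
<class 'numpy.ndarray'> [[0.501, 0.866, 0.001], [0.866, -0.501, -0.001], [-0.0, 0.001, -1.0]] [-63.5   8.3  84.9   0.   86.8 -33.4]
```

```bash
python3 -m inch '60 50 -4 0 -8; 46 106 -8 0 -18; 46 162 -12 0 -28; 46 218 -16 0 -36; 46 274 -20 0 -36; 46 330 -24 0 -36; 46 386 -28 0 -36; 46 442 -33 0 -36; 46 490 -36 0 -36; 46 508 -37 0 -36'
cat > st.py <<'E'
from h import *
s=env.observe(); p=s['position']; w=toW(np.array(p)); r=np.array(s['tool_rot'])
print('t',round(s['time_s'],2),'warmer mm',(w*1000).round(1),'yawerr',round(np.degrees(np.arctan2(r[1,1],r[0,1]))-5.75,2),'tilt',r[:,2].round(3),'F_w',np.round([np.dot(s['ft_force'][:2],ex),np.dot(s['ft_force'][:2],ey),s['ft_force'][2]],1),'grip',round(s['grip_width']*1000,1))
E
python3 st.py
```

```text
time_s: 1.9
position: [0.5184, 0.1322, 0.2511]
tool_rot: [[-0.101, 0.995, -0.001], [0.995, 0.101, 0.0], [0.0, -0.001, -1.0]]
ft_force: [-0.6, -0.9, -0.5]
grip_width: 0.0461
t 1.9 warmer mm [-39.6 152.  251.1] yawerr 0.04 tilt [-0.001  0.    -1.   ] F_w [-0.7 -0.8 -0.5] grip 46.1
```

```bash
python3 -m inch '46 -4 0 40 0; 46 -8 0 80 0; 46 -10 0 90 0; 46 -10 10 90 0;46 -10 20 90 0; 46 -10 20 90 0'; python3 st.py; python3 -c "
from h import *
for n in ['side','wrist','scene']: grab(n,n+'1')
i=load('side1')['color'][130:330,140:340]; cv2.imwrite('pics/side1z.png',cv2.resize(i,None,fx=3,fy=3))"
```

```text
time_s: 2.65
position: [0.5402, 0.1222, 0.1626]
tool_rot: [[-0.098, 0.995, 0.002], [0.995, 0.098, 0.0], [-0.0, 0.002, -1.0]]
ft_force: [0.0, -0.7, -0.4]
grip_width: 0.0461
t 2.65 warmer mm [-18.9 139.8 162.6] yawerr -0.11 tilt [ 0.002  0.    -1.   ] F_w [-0.  -0.7 -0.4] grip 46.1
```

View pics/wrist1.png

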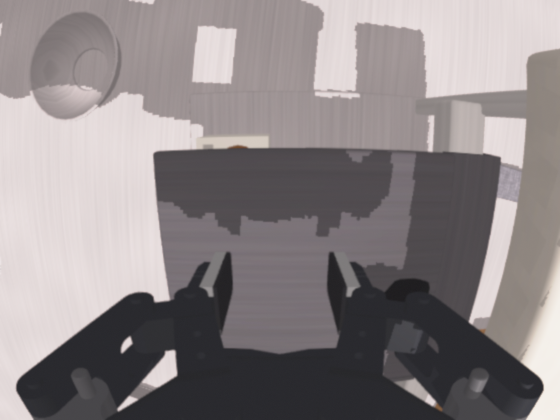

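View pics/side1z.png

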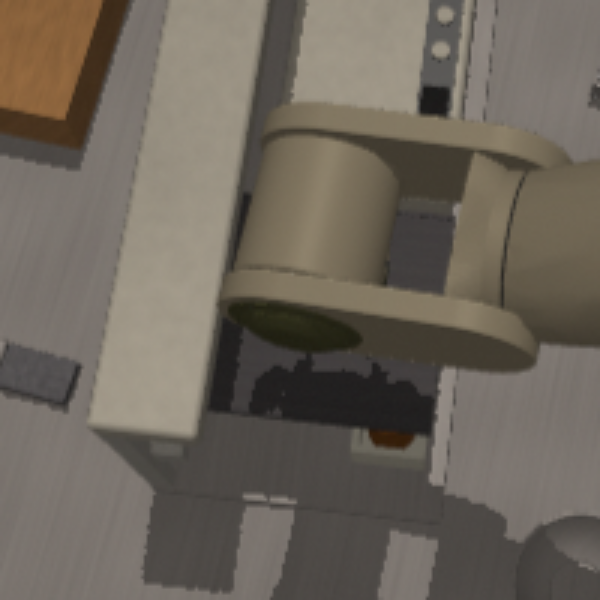

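Run:
```python
from h import *
im=load('wrist1'); f=foc(im); z=im['range_z']; v,u=np.mgrid[:420,:560]
a=(u-im['cx']);b=(v-im['cy']);r=np.hypot(a,b)+1e-9;th=r/f
# along optical axis
P=np.stack([np.tan(th)*a/r*z,np.tan(th)*b/r*z,z],-1)
Wd=(P-im['t'])@im['R']
R=np.array([[-.1,.995,0],[.995,.1,0],[0,0,-1]]); p=np.array([.5402,.1222,.1626])
T=(Wd-p)@R*1000   # tool coords mm
T[...,2]*=-1 # height above tip
m=(z>0)&(T[...,2]>-3)&(abs(T[...,0])<90)&(abs(T[...,1])<90)&(im['color'].mean(-1)<90)&(v>230)
Q=T[m]
for h in range(-5,170,8):
    q=Q[(Q[:,2]>=h)&(Q[:,2]<h+8)]
    if len(q)>5: print(h,len(q),'x',np.percentile(q[:,0],[1,99]).round(0),'y',np.percentile(q[:,1],[1,99]).round(0))
for px in [(30,385),(410,300),(280,352),(180,410),(380,410),(520,385),(440,320)]:
    print(px,T[px[1],px[0]].round(0))
```

```text
-5 153 x [-31. -29.] y [66. 90.]
3 225 x [-31. -29.] y [62. 89.]
11 118 x [-31. -29.] y [62. 75.]
27 74 x [-11.   9.] y [-24.  22.]
35 341 x [-11.  11.] y [-36.  34.]
43 532 x [-11.  11.] y [-37.  35.]
51 584 x [-12.  10.] y [-37.  35.]
59 575 x [-12.  11.] y [-37.  35.]
67 797 x [-11.  12.] y [-41.  40.]
75 1705 x [ 5. 13.] y [-53.  52.]
83 5414 x [-12.  13.] y [-56.  54.]
91 2704 x [-12.  17.] y [-58.  57.]
99 5260 x [-12.  17.] y [-60.  58.]
107 7435 x [-11.  17.] y [-62.  60.]
115 7787 x [-2. 19.] y [-64.  62.]
123 11561 x [ 2. 20.] y [-65.  63.]
131 3773 x [ 3. 20.] y [-65.  63.]
(30, 385) [ 14. -60. 132.]
(410, 300) [12. 43. 84.]
(280, 352) [-88.  -1.  -9.]
(180, 410) [ 18. -20. 133.]
(380, 410) [ 10.  21. 127.]
(520, 385) [ 12.  58. 130.]
(440, 320) [11. 49. 96.]
```

```bash
python3 -m inch '46 0 -11 0 -10; 46 -6 -16 0 -20; 46 -12 -16 0 -30; 46 -20 -16 0 -40; 46 -28 -16 0 -50; 46 -36 -16 0 -60; 46 -36 -16 0 -70; 46 -36 -16 0 -80; 46 -36 -16 0 -90; 46 -36 -16 0 -90'
cat >> st.py <<'E'
print('toolx ang',round(np.degrees(np.arctan2(r[1,0],r[0,0])),2))
E
python3 st.py; python3 -c "
from h import *
grab('wrist','wrist2')"
```

```text
time_s: 4.05
position: [0.5264, 0.0849, 0.162]
tool_rot: [[-0.995, -0.097, 0.0], [-0.097, 0.995, -0.0], [-0.0, -0.0, -1.0]]
ft_force: [0.4, 0.2, 0.2]
grip_width: 0.0464
t 4.05 warmer mm [-36.3 104.  162. ] yawerr 89.81 tilt [ 0. -0. -1.] F_w [0.5 0.1 0.2] grip 46.4
toolx ang -174.44
```

View pics/wrist2.png

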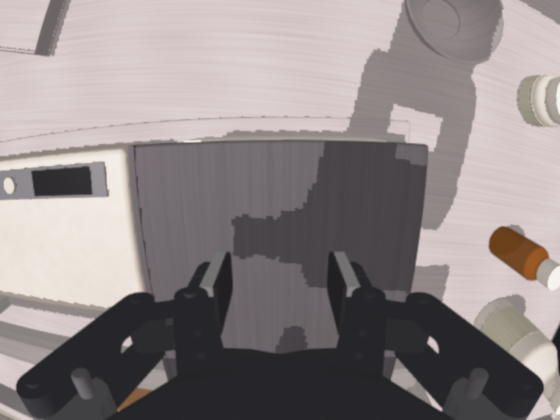

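The fingers straddle the handle, which shows at (290,335) between them. I'll advance under the hood in small steps, watching the force.

```bash
python3 -m inch '46 -20 0 1 0; 46 -40 0 1 0; 46 -50 0 1 0; 46 -56 0 1 0; 46 -56 0 1 0' ; python3 st.py; python3 -m inch '46 -3 0 0 0; 46 -3 0 0 0';python3 st.py
```

```text
time_s: 4.72
position: [0.5822, 0.0903, 0.1607]
tool_rot: [[-0.995, -0.098, -0.0], [-0.098, 0.995, -0.0], [0.0, 0.0, -1.0]]
ft_force: [0.2, 0.5, -0.0]
grip_width: 0.0461
t 4.72 warmer mm [ 19.7 103.9 160.7] yawerr 89.86 tilt [-0. -0. -1.] F_w [ 0.3  0.5 -0. ] grip 46.1
toolx ang -174.39
time_s: 4.97
position: [0.5852, 0.0906, 0.1608]
tool_rot: [[-0.995, -0.098, 0.0], [-0.098, 0.995, 0.0], [-0.0, 0.0, -1.0]]
ft_force: [-0.7, -0.3, -1.0]
grip_width: 0.0461
t 4.97 warmer mm [ 22.7 103.8 160.8] yawerr 89.88 tilt [ 0.  0. -1.] F_w [-0.7 -0.2 -1. ] grip 46.1
toolx ang -174.37
```

```bash
python3 -m inch '46 -2 0 0 0; 46 -4 0 0 0; 46 -4 0 0 0';python3 st.py; python3 -m inch '46 -2 0 0 0; 46 -4 0 0 0; 46 -4 0 0 0';python3 st.py
```

```text
time_s: 5.35
position: [0.5893, 0.091, 0.1607]
tool_rot: [[-0.995, -0.098, -0.0], [-0.098, 0.995, -0.0], [0.0, 0.0, -1.0]]
ft_force: [0.4, -0.4, 0.0]
grip_width: 0.0461
t 5.35 warmer mm [ 26.9 103.9 160.7] yawerr 89.9 tilt [-0. -0. -1.] F_w [ 0.4 -0.5  0. ] grip 46.1
toolx ang -174.35
time_s: 5.72
position: [0.5933, 0.0914, 0.1607]
tool_rot: [[-0.995, -0.098, -0.0], [-0.098, 0.995, -0.0], [0.0, -0.0, -1.0]]
ft_force: [-0.9, 0.3, -0.2]
grip_width: 0.0459
t 5.72 warmer mm [ 30.9 103.9 160.7] yawerr 89.9 tilt [-0. -0. -1.] F_w [-0.8  0.3 -0.2] grip 45.9
toolx ang -174.35
```

No contact at x = 31 mm, so I'll close on the handle.

```bash
python3 -m inch '10 0 0 0 0; 10 0 0 0 0; 10 0 0 0 0; 10 0 0 0 0; 10 0 0 0 0' 60;python3 st.py; python3 -c "
from h import *
grab('wrist','wrist3')
i=load('wrist3')['color'][200:,130:430]; cv2.imwrite('pics/wrist3z.png',cv2.resize(i,None,fx=2,fy=2))"
```

```text
time_s: 6.35
position: [0.5932, 0.0914, 0.1609]
tool_rot: [[-0.995, -0.098, 0.0], [-0.098, 0.995, -0.0], [-0.0, -0.0, -1.0]]
ft_force: [-1.6, -0.8, 2.6]
grip_width: 0.0107
t 6.35 warmer mm [ 30.8 103.8 160.9] yawerr 89.89 tilt [ 0. -0. -1.] F_w [-1.7 -0.6  2.6] grip 10.7
toolx ang -174.36
```

View pics/wrist3z.png

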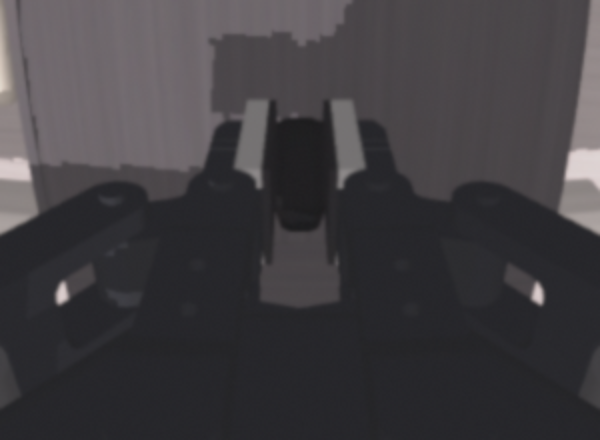

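The opening reads 10.7 mm, so I'm only on the rounded edge of the handle. I'll ease open, go 6 mm deeper and re-grip.

```bash
python3 -m inch '24 0 0 0 0; 24 0 0 0 0; 24 -2 0 0 0; 24 -4 0 0 0; 24 -6 0 0 0; 24 -6 0 0 0' 60;python3 st.py; python3 -m inch '8 0 0 0 0; 8 0 0 0 0; 8 0 0 0 0; 8 0 0 0 0' 60;python3 st.py
```

```text
time_s: 7.15
position: [0.5993, 0.092, 0.1606]
tool_rot: [[-0.995, -0.098, -0.0], [-0.098, 0.995, 0.0], [0.0, 0.0, -1.0]]
ft_force: [-0.4, -0.3, -0.2]
grip_width: 0.024
t 7.15 warmer mm [ 36.9 103.8 160.6] yawerr 89.89 tilt [-0.  0. -1.] F_w [-0.5 -0.2 -0.2] grip 24.0
toolx ang -174.36
time_s: 7.65
position: [0.5992, 0.092, 0.1609]
tool_rot: [[-0.995, -0.098, 0.0], [-0.098, 0.995, -0.0], [-0.0, -0.0, -1.0]]
ft_force: [-0.6, 0.7, 1.6]
grip_width: 0.0117
t 7.65 warmer mm [ 36.8 103.8 160.9] yawerr 89.9 tilt [ 0. -0. -1.] F_w [-0.6  0.8  1.6] grip 11.7
toolx ang -174.35
```

```bash
python3 -m inch '8 0 -8 0 0; 8 0 -20 0 0; 8 0 -35 0 0; 8 0 -50 0 0; 8 0 -65 0 0; 8 0 -80 0 0; 8 0 -92 0 0; 8 0 -100 0 0;8 0 -100 0 0';python3 st.py
```

```text
time_s: 8.78
position: [0.6094, -0.0089, 0.1609]
tool_rot: [[-0.995, -0.098, 0.001], [-0.098, 0.995, -0.002], [-0.001, -0.002, -1.0]]
ft_force: [2.6, -3.0, 3.9]
grip_width: 0.0116
t 8.78 warmer mm [ 36.9   2.4 160.9] yawerr 89.85 tilt [ 0.001 -0.002 -1.   ] F_w [ 2.2 -3.3  3.9] grip 11.6
toolx ang -174.4
```

```bash
cat > cov.py <<'E'
import sys
from h import *
tag=sys.argv[1]
for n in ['scene','side']:
    im=grab(n,n+tag); W=toW(cloud(im),OS[n]); g=im['color'].mean(-1)
    m=(abs(W[...,2]-.153)<.004)&(W[...,0]>-.09)&(W[...,0]<-.02)&(abs(W[...,1])<.36)&(g<110)
    y=W[m][:,1]*1000
    if len(y): print(n,'cover y',np.percentile(y,[0.5,1,50,99,99.5]).round(1),len(y))
E
python3 cov.py 4
```

```text
scene cover y [-86.8 -86.3 -15.9  63.6  65.8] 1067
side cover y [-33.8 -31.7  37.9  92.3  92.5] 1215
```

View pics/side4.png

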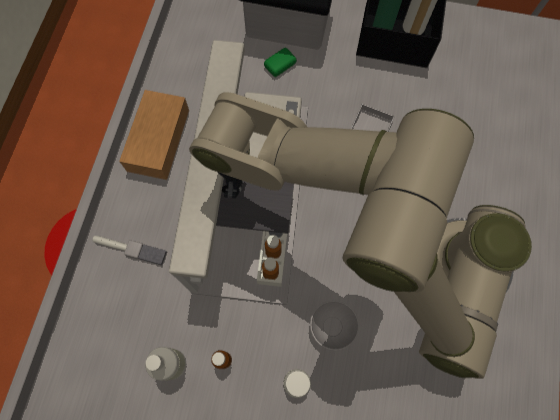

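The cover follows: its trailing edge is at y = 92 mm, so it is about 107 mm open. The stored bottles stand at (270,268) and (273,245), so cell2 is the empty one. I'll continue.

```bash
python3 -m inch '8 0 -8 0 0; 8 0 -22 0 0; 8 0 -37 0 0; 8 0 -52 0 0; 8 0 -67 0 0; 8 0 -82 0 0; 8 0 -97 0 0; 8 0 -107 0 0;8 0 -112 0 0; 8 0 -112 0 0';python3 st.py;python3 -m inch '8 0 -2 0 0; 8 0 -4 0 0; 8 0 -6 0 0';python3 st.py;python3 -m inch '8 0 -2 0 0; 8 0 -4 0 0; 8 0 -6 0 0';python3 st.py
```

```text
time_s: 10.12
position: [0.6206, -0.1193, 0.1609]
tool_rot: [[-0.995, -0.098, 0.001], [-0.098, 0.995, -0.0], [-0.001, -0.0, -1.0]]
ft_force: [5.4, -0.8, 4.2]
grip_width: 0.0116
t 10.12 warmer mm [  36.9 -108.5  160.9] yawerr 89.9 tilt [ 0.001 -0.    -1.   ] F_w [ 5.3 -1.3  4.2] grip 11.6
toolx ang -174.35
time_s: 10.5
position: [0.6211, -0.1241, 0.1609]
tool_rot: [[-0.995, -0.099, 0.001], [-0.099, 0.995, 0.001], [-0.001, 0.001, -1.0]]
ft_force: [4.8, 3.6, 4.9]
grip_width: 0.0116
t 10.5 warmer mm [  36.9 -113.4  160.9] yawerr 89.95 tilt [ 0.001  0.001 -1.   ] F_w [5.1 3.1 4.9] grip 11.6
toolx ang -174.3
time_s: 10.88
position: [0.6217, -0.1301, 0.1609]
tool_rot: [[-0.995, -0.099, 0.001], [-0.099, 0.995, 0.001], [-0.001, 0.001, -1.0]]
ft_force: [4.7, 4.6, 4.4]
grip_width: 0.0116
t 10.88 warmer mm [  36.9 -119.4  160.9] yawerr 89.95 tilt [ 0.001  0.001 -1.   ] F_w [5.1 4.1 4.4] grip 11.6
toolx ang -174.3
```

```bash
for i in 1; do python3 -m inch '8 0 -2 0 0; 8 0 -4 0 0; 8 0 -6 0 0' >/dev/null;python3 st.py|head -1; done;python3 -m inch '8 0 -2 0 0; 8 0 -4 0 0; 8 0 -5 0 0' >/dev/null;python3 st.py|head -1; python3 -m inch '8 0 -2 0 0; 8 0 -4 0 0; 8 0 -5 0 0' >/dev/null;python3 st.py|head -1
```

```text
t 11.25 warmer mm [  36.9 -125.4  160.9] yawerr 89.95 tilt [ 0.001  0.001 -1.   ] F_w [5.6 3.5 4.9] grip 11.9
t 11.62 warmer mm [  36.9 -130.4  160.9] yawerr 89.95 tilt [ 0.001  0.001 -1.   ] F_w [6.1 3.6 4.8] grip 11.3
t 12.0 warmer mm [  36.9 -135.4  160.9] yawerr 89.95 tilt [ 0.001  0.001 -1.   ] F_w [5.6 3.4 4.5] grip 11.6
```

```bash
python3 -m inch '8 0 -2 0 0; 8 0 -4 0 0; 8 0 -4 0 0' >/dev/null;python3 st.py|head -1; python3 -m inch '8 0 -2 0 0; 8 0 -4 0 0; 8 0 -4 0 0' >/dev/null;python3 st.py|head -1
```

```text
t 12.38 warmer mm [  36.9 -139.6  160.9] yawerr 89.94 tilt [ 0.001  0.001 -1.   ] F_w [5.3 2.  4.3] grip 11.5
t 12.75 warmer mm [  36.9 -143.6  160.9] yawerr 89.95 tilt [ 0.001  0.001 -1.   ] F_w [5.9 2.6 4.9] grip 11.5
```

```bash
python3 -m inch '8 0 -2 0 0; 8 0 -4 0 0; 8 0 -4 0 0' >/dev/null;python3 st.py|head -1
```

```text
t 13.12 warmer mm [  37.  -147.6  160.9] yawerr 89.94 tilt [ 0.001  0.001 -1.   ] F_w [4.8 1.5 5.3] grip 11.7
```

```bash
python3 -m inch '8 0 -2 0 0; 8 0 -4 0 0; 8 0 -5 0 0' >/dev/null;python3 st.py|head -1
```

```text
t 13.5 warmer mm [  36.9 -152.4  160.9] yawerr 89.95 tilt [ 0.001  0.001 -1.   ] F_w [6.1 2.  5.6] grip 11.5
```

```bash
python3 -m inch '8 0 -2 0 0; 8 0 -4 0 0; 8 0 -5 0 0' >/dev/null;python3 st.py|head -1
```

```text
t 13.88 warmer mm [  36.9 -157.4  160.9] yawerr 89.95 tilt [ 0.001  0.001 -1.   ] F_w [5.2 2.8 5.2] grip 11.5
```

```bash
python3 -m inch '8 0 -2 0 0; 8 0 -4 0 0; 8 0 -4 0 0' >/dev/null;python3 st.py|head -1
```

```text
t 14.25 warmer mm [  36.9 -161.6  160.9] yawerr 89.95 tilt [ 0.001  0.001 -1.   ] F_w [6.2 1.4 5.1] grip 11.7
```

```bash
python3 cov.py 5; python3 -m inch '8 0 -2 0 0; 8 0 -4 0 0; 8 0 -4 0 0' >/dev/null;python3 st.py|head -1
```

```text
scene cover y [-250.1 -249.8 -186.   -75.8  -74.3] 1157
side cover y [-218.3 -215.  -140.   -72.5  -71.7] 1316
t 14.72 warmer mm [  37.  -165.6  160.9] yawerr 89.95 tilt [ 0.002  0.001 -1.   ] F_w [6.1 2.7 3.7] grip 11.7
```

View pics/side5.png

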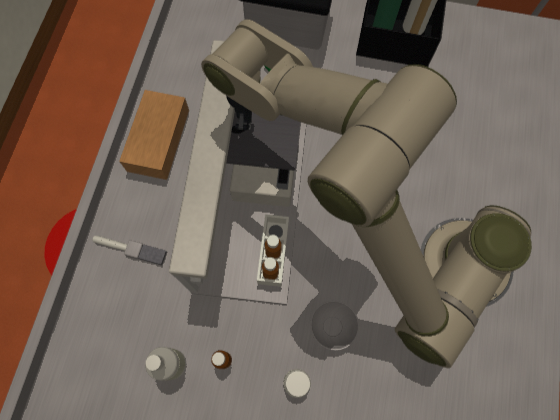

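The cover still follows and is about 272 mm open. Cell2 is clearly empty at (275,230). I'll continue in small steps.

```bash
python3 -m inch '8 0 -2 0 0; 8 0 -4 0 0; 8 0 -4 0 0' >/dev/null;python3 st.py|head -1
```

```text
t 15.1 warmer mm [  36.9 -169.6  160.9] yawerr 89.95 tilt [ 0.001  0.001 -1.   ] F_w [6.2 1.7 4.6] grip 11.4
```

```bash
python3 -m inch '8 0 -2 0 0; 8 0 -3 0 0; 8 0 -3 0 0' >/dev/null;python3 st.py|head -1
```

```text
t 15.47 warmer mm [  36.9 -171.8  160.9] yawerr 89.98 tilt [ 0.001  0.002 -1.   ] F_w [5.6 5.1 5.6] grip 11.7
```

```bash
python3 -m inch '8 0 -2 0 0; 8 0 -3 0 0; 8 0 -3 0 0' >/dev/null;python3 st.py|head -1
```

```text
t 15.85 warmer mm [  36.9 -173.9  160.9] yawerr 90.01 tilt [ 0.001  0.004 -1.   ] F_w [5.6 8.  6.1] grip 11.6
```

```bash
python3 -m inch '8 0 -2 0 0; 8 0 -3 0 0; 8 0 -3 0 0' >/dev/null;python3 st.py|head -1
```

```text
t 16.23 warmer mm [  36.9 -176.1  160.9] yawerr 90.04 tilt [ 0.     0.005 -1.   ] F_w [ 5.6 10.8  7.2] grip 11.5
```

```bash
python3 -m inch '8 0 -2 0 0; 8 0 -3 0 0; 8 0 -3 0 0; 8 0 -3 0 0' >/dev/null;python3 st.py|head -1; python3 cov.py 6
```

```text
t 16.73 warmer mm [  36.9 -178.3  160.9] yawerr 90.08 tilt [-0.     0.006 -1.   ] F_w [ 4.9 15.   7.4] grip 11.8
scene cover y [-267.1 -266.4 -202.5  -91.4  -89.7] 1137
side cover y [-237.6 -235.2 -157.8  -88.7  -88.3] 1296
```

It runs tight at about 15 N total, roughly 11-12 N of that in the spot. Now backing off 20 mm.

```bash
python3 -m inch '8 0 4 0 0; 8 0 10 0 0; 8 0 17 0 0; 8 0 23 0 0; 8 0 23 0 0; 8 0 23 0 0' >/dev/null;python3 st.py|head -1; python3 cov.py 7
```

```text
t 17.57 warmer mm [  36.9 -158.6  160.9] yawerr 89.95 tilt [ 0.001  0.001 -1.   ] F_w [6.  1.3 4.4] grip 11.8
scene cover y [-247.3 -246.9 -183.   -74.   -70.8] 1138
side cover y [-212.7 -209.9 -135.6  -68.5  -67.8] 1290
```

```bash
python3 -m inch '20 0 0 0 0; 34 0 0 0 0; 40 0 0 0 0; 40 10 0 0 0; 40 30 0 0 0; 40 60 0 0 0; 40 85 0 -20 0; 40 85 0 -60 0; 40 85 0 -90 0; 40 85 0 -90 0' >/dev/null;python3 st.py; python3 cov.py 8
```

```text
t 18.93 warmer mm [ -48.7 -159.4  252.9] yawerr 89.88 tilt [ 0.004 -0.002 -1.   ] F_w [ 0.5  0.4 -0.7] grip 39.7
toolx ang -174.37
scene cover y [-247.7 -247.6 -213.1 -159.2 -157.3] 621
side cover y [-246.9 -245.2 -145.2  -69.2  -68.5] 1471
```

Run:
```python
from h import *
# spare/cap/cells
for n in ['scene','side']:
    im=load(n+'8'); P=cloud(im); W=toW(P,OS[n])
    hsv=cv2.cvtColor(im['color'],cv2.COLOR_BGR2HSV)
    def st(m,nm):
        k,l,s,c=cv2.connectedComponentsWithStats(m.astype(np.uint8))
        for i in range(1,k):
            if s[i,4]>40:
                p=W[l==i]; (c0,c1),rr=cv2.minEnclosingCircle(p[:,:2].astype(np.float32)); print(n,nm,s[i,4],'cpx',c[i].round(0),'circ c',round(c0*1e3,1),round(c1*1e3,1),'r',round(rr*1e3,1),'med',(np.median(p,0)*1e3).round(1), 'bb',(p.min(0)*1e3).round(1)[:2],(p.max(0)*1e3).round(1)[:2])
    Z=W[...,2]
    a=(abs(W[...,0])<.3)&(W[...,1]>.0)&(W[...,1]<.6)
    st(a&(abs(Z-.115)<.004)&(W[...,1]>.3),'sparecap')
    st(a&(abs(Z-.133)<.005)&(W[...,1]<.22),'storedcap')
    st(a&(abs(Z-.062)<.004)&(W[...,1]<.22),'rim')
    st(a&(Z>.02)&(Z<.1)&(W[...,1]>.3)&(hsv[...,1]>110)&(hsv[...,2]<140),'spareamber')
    i=im['color'][100:300,180:380]; cv2.imwrite(f'pics/{n}8z.png',cv2.resize(i,None,fx=3,fy=3))
```

```text
scene sparecap 49 cpx [309. 122.] circ c 31.0 390.9 r 15.5 med [ 32.7 390.7 114.3] bb [ 18.7 375.7] [ 45.  403.7]
scene storedcap 65 cpx [285. 188.] circ c -59.8 165.1 r 14.0 med [-58.8 165.1 132.3] bb [-73.4 152.5] [-46.5 178.4]
scene storedcap 67 cpx [286. 205.] circ c -59.6 109.8 r 14.9 med [-59.7 108.8 132.9] bb [-73.7  95.5] [-47.1 124. ]
scene rim 61 cpx [294. 203.] circ c -34.6 143.4 r 52.1 med [-31.9 141.3  61.4] bb [-40.9  91.6] [-28.7 195.1]
scene spareamber 147 cpx [307. 133.] circ c 30.6 387.6 r 20.1 med [ 26.8 376.7  65.2] bb [ 11.3 369.1] [ 49.9 400. ]
side sparecap 129 cpx [218. 359.] circ c 30.6 392.9 r 14.5 med [ 30.4 392.6 114.7] bb [ 16.6 379.8] [ 44.3 406.6]
side storedcap 112 cpx [273. 240.] circ c -60.4 109.8 r 14.5 med [-60.1 110.4 132.5] bb [-73.9  95.6] [-46.6 124.1]
side storedcap 110 cpx [270. 263.] circ c -60.0 165.4 r 14.3 med [-59.8 166.2 132.4] bb [-73.1 152.6] [-46.5 179.2]
side rim 389 cpx [272. 249.] circ c -62.0 110.0 r 91.7 med [-58.4 112.7  61.7] bb [-91.1  21.7] [-29.1 197.1]
side spareamber 131 cpx [225. 361.] circ c 29.3 392.8 r 20.3 med [ 16.7 395.9  80. ] bb [  9.5 373.6] [ 46.5 412.6]
```

View pics/side8.png

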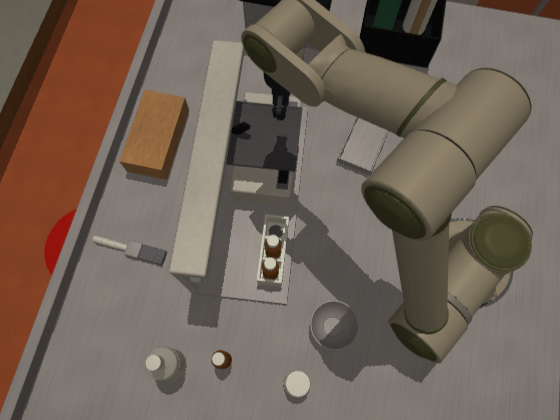

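View pics/scene8.png

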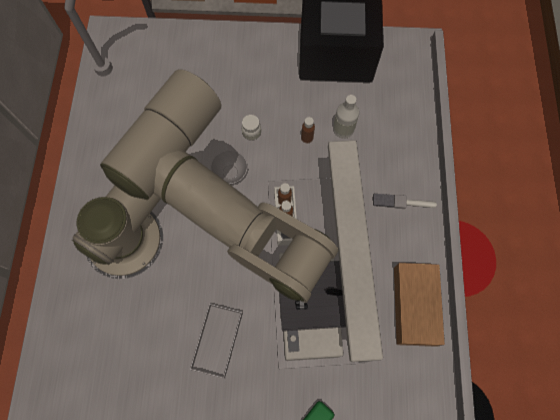

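The cover stayed put on release: the scene view puts its edge at -247.6 mm against -267.1 pressed, and the side view agrees, so the gap is about 20 mm. The empty cell2 is at (-60, 54) in the warmer's frame and the spare at (31, 392). Moving to the spare.

```bash
python3 -m inch '65 0 30 0 0; 65 0 85 0 0; 65 0 140 0 0; 65 0 195 0 0; 65 0 250 0 0; 65 0 305 0 0; 65 0 360 0 0; 65 -10 415 0 0; 65 -35 470 0 0; 65 -65 520 0 0' >/dev/null;python3 st.py; python3 -m inch '65 -10 20 0 0; 65 -15 31 20 0; 65 -15 31 40 0; 65 -15 31 40 0' >/dev/null;python3 st.py; python3 -c "
from h import *
grab('wrist','wrist9')"
```

```text
t 20.27 warmer mm [ 17.  362.8 249.4] yawerr 89.94 tilt [-0.002 -0.001 -1.   ] F_w [ 0.8 -1.6  0.5] grip 65.0
toolx ang -174.31
t 20.77 warmer mm [ 31.1 390.9 207.4] yawerr 89.86 tilt [-0.006 -0.003 -1.   ] F_w [-0.1 -0.7  0.9] grip 65.0
toolx ang -174.39
```

View pics/wrist9.png

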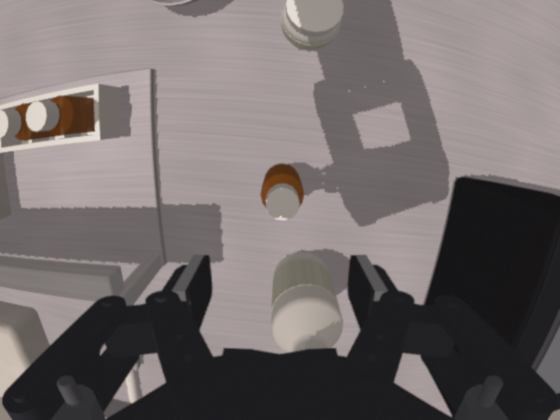

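```bash
cat >> h.py <<'E'
def wcloud(im):
    f=foc(im); z=im['range_z']; v,u=np.mgrid[:z.shape[0],:z.shape[1]]
    a=(u-im['cx']);b=(v-im['cy']);r=np.hypot(a,b)+1e-9;th=r/f
    P=np.stack([np.tan(th)*a/r*z,np.tan(th)*b/r*z,z],-1)
    return (P-im['t'])@im['R']
E
python3 - <<'E'
from h import *
im=load('wrist9'); W=toW(wcloud(im))*1000
m=(abs(W[...,2]-115)<5)&(abs(W[...,0]-31)<30)&(abs(W[...,1]-392)<40)
p=W[m]; print(len(p),cv2.minEnclosingCircle(p[:,:2].astype(np.float32)),np.median(p,0))
for c in [(166,-60),(110,-60)]:
    m=(abs(W[...,2]-133)<5)&(abs(W[...,0]-c[1])<30)&(abs(W[...,1]-c[0])<25); p=W[m]
    if len(p): print(len(p),cv2.minEnclosingCircle(p[:,:2].astype(np.float32)))
E
```

```text
883 ((30.232017517089844, 391.8486328125), 14.325425148010254) [ 29.68325681 391.71491737 115.13775946]
573 ((-59.59392547607422, 164.85174560546875), 15.257490158081055)
273 ((-60.14305114746094, 110.33990478515625), 14.307754516601562)
```

```bash
python3 -m inch '65 1 1 30 0; 65 1 1 65 0; 65 1 1 100 0; 65 1 1 130 0; 65 1 1 148 0; 65 1 1 157 0; 65 1 1 158 0; 65 1 1 158 0' >/dev/null;python3 st.py; python3 -m inch '30 0 0 0 0; 30 0 0 0 0; 30 0 0 0 0; 30 0 0 0 0; 30 0 0 0 0' 35 >/dev/null;python3 st.py
```

```text
t 21.82 warmer mm [ 31.8 392.9  53.8] yawerr 89.89 tilt [ 0.002  0.001 -1.   ] F_w [-0.2 -0.1  0.1] grip 65.0
toolx ang -174.36
t 22.45 warmer mm [ 31.6 393.   53.3] yawerr 89.9 tilt [ 0.001  0.    -1.   ] F_w [-1.  -0.9  6.2] grip 30.9
toolx ang -174.35
```

Run:
```python
from h import *
im=grab('wrist','wrist10'); im2=grab('side','side10')
i=im['color'][120:,100:460]; cv2.imwrite('pics/wrist10z.png',cv2.resize(i,None,fx=2,fy=2))
```

```text
(no output)
```

View pics/wrist10z.png

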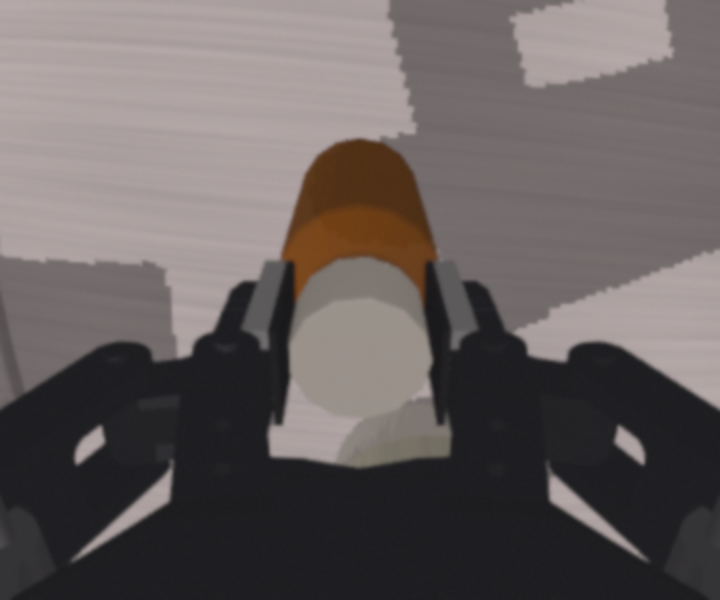

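Run:
```python
from h import *
im=load('wrist10'); W=toW(wcloud(im))*1000
# pads light grey: zoom px (265,300),(455,300) -> full
for (zx,zy) in [(265,270),(285,262),(283,265),(262,330),(450,270),(435,265),(360,300),(360,260),(278,415),(360,410),(360,470)]:
    u,v=100+zx//2,120+zy//2; print((zx,zy),W[v,u].round(1),im['color'][v,u])
m=(abs(W[...,2]-115)<6)&(abs(W[...,0]-31)<18)&(abs(W[...,1]-393)<14.0)
print(np.median(W[m],0))
```

```text
(265, 270) [ 19.7 371.   94.7] [92 92 94]
(285, 262) [ 19.9 374.8  89.5] [70 72 80]
(283, 265) [ 20.9 374.2  88.4] [86 85 88]
(262, 330) [ 19.4 374.4 122.5] [ 99  99 101]
(450, 270) [ 20.7 412.3  92.6] [90 90 92]
(435, 265) [ 20.6 409.1  89.3] [72 72 74]
(360, 300) [ 16.8 392.1 115.2] [138 145 153]
(360, 260) [ 16.4 392.2  96.6] [114 120 127]
(278, 415) [ 39.7 375.9 120.6] [33 32 34]
(360, 410) [ 42.4 392.1 115.3] [137 145 153]
(360, 470) [ 20.4 392.1 159.3] [35 31 32]
[ 28.0214496  392.10608017 115.04319995]
```

The wrist depth shows the pad tips at z ≈ 88 mm, about 35 mm above the nominal TCP, so they are holding the cap with the tips on the shoulder. I'll re-grip 6 mm higher, on the cap cylinder only.

```bash
python3 -m inch '42 0 0 0 0; 42 0 0 0 0; 42 0 0 -4 0; 42 1 0 -7 0; 42 1 0 -7 0; 20 1 0 -7 0; 20 1 0 -7 0; 20 1 0 -7 0; 20 1 0 -7 0' 40 >/dev/null;python3 st.py;  python3 - <<'E'
from h import *
im=grab('wrist','wrist11'); im2=grab('side','side11')
i=im['color'][120:,100:460]; cv2.imwrite('pics/wrist11z.png',cv2.resize(i,None,fx=2,fy=2))
E
```

```text
t 23.68 warmer mm [ 30.4 392.9  60. ] yawerr 89.89 tilt [ 0.  0. -1.] F_w [-0.8  0.5  3.3] grip 27.7
toolx ang -174.36
```

View pics/wrist11z.png

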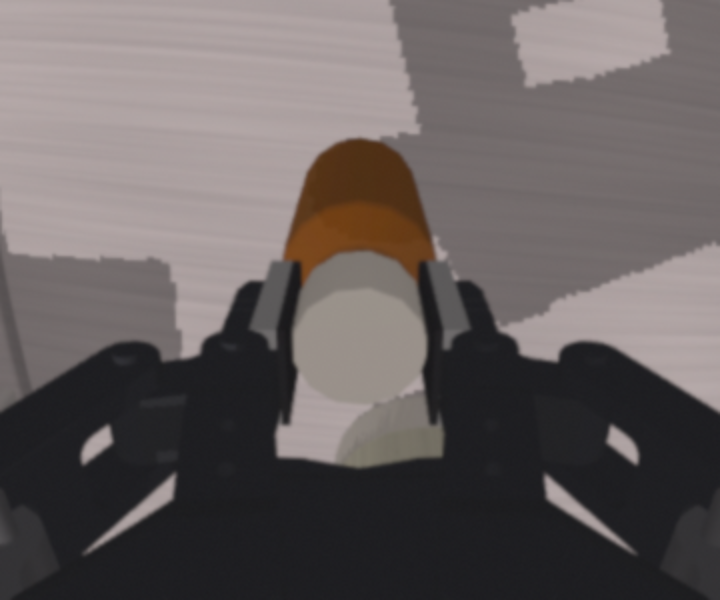

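The pads are now on the cap at 27.7 mm. Lifting gently, then checking.

```bash
python3 -m inch '20 0 0 -3 0; 20 0 0 -10 0; 20 0 0 -25 0; 20 0 0 -50 0; 20 0 0 -80 0; 20 0 0 -115 0; 20 0 0 -150 0; 20 0 0 -175 0; 20 0 0 -180 0' 40 >/dev/null;python3 st.py;  python3 - <<'E'
from h import *
im=grab('side','side12')
i=im['color'][230:,100:380]; cv2.imwrite('pics/side12z.png',cv2.resize(i,None,fx=2,fy=2))
grab('wrist','wrist12')
E
```

```text
t 24.9 warmer mm [ 30.7 393.  242.3] yawerr 89.9 tilt [ 0.004  0.002 -1.   ] F_w [ 0.4 -0.1 -3.2] grip 28.0
toolx ang -174.35
```

View pics/wrist12.png

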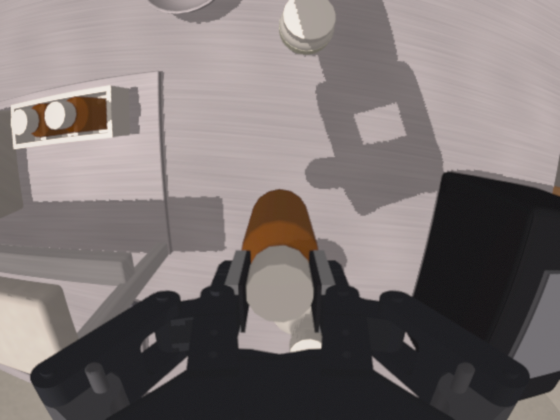

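```bash
python3 -m inch '20 15 -10 0 5; 20 45 -30 0 15; 20 75 -60 0 25; 20 91 -100 0 35; 20 91 -145 0 45; 20 91 -190 0 55; 20 91 -235 0 65; 20 91 -280 0 75; 20 91 -320 0 85; 20 91 -339 0 90'  >/dev/null;python3 -m inch '20 0 0 0 0;20 0 0 0 0' >/dev/null; python3 st.py;  python3 - <<'E'
from h import *
grab('wrist','wrist13');im=grab('side','side13')
i=im['color'][180:330,190:390]; cv2.imwrite('pics/side13z.png',cv2.resize(i,None,fx=3,fy=3))
E
```

```text
t 26.5 warmer mm [-61.6  54.7 239.2] yawerr -0.0 tilt [-0.001  0.    -1.   ] F_w [ 0.2 -0.5 -1.8] grip 27.6
toolx ang 95.75
```

View pics/wrist13.png

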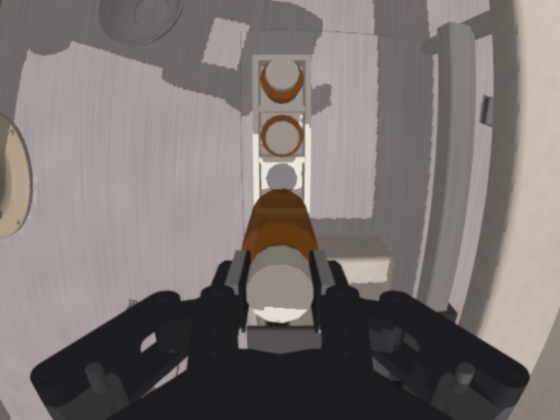

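View pics/side13z.png

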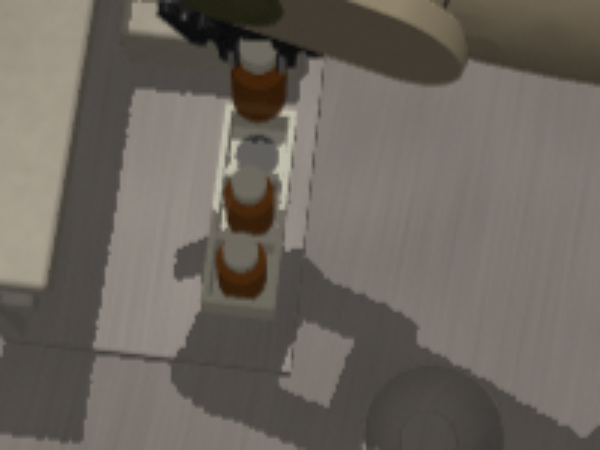

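```bash
cat > held.py <<'E'
import sys
from h import *
tag=sys.argv[1]
im=load('wrist'+tag); W=toW(wcloud(im))*1000; tz=np.array(float(sys.argv[2]))
hsv=cv2.cvtColor(im['color'],cv2.COLOR_BGR2HSV)
def circ(m):
    p=W[m]; 
    return [round(float(x),1) for x in np.ravel(cv2.minEnclosingCircle(p[:,:2].astype(np.float32))[0])]+[len(p),p[:,2].max().round(1)]
near=(abs(W[...,0]+60)<40)&(abs(W[...,1]-54)<40)
cap=near&(abs(W[...,2]-(tz+55))<4)&(hsv[...,1]<60)&(im['color'].mean(-1)>110); print('cap top',circ(cap))
# amber body x extents by height
am=near&(hsv[...,1]>120)&(W[...,2]>30)
for z in range(int(tz)-60,int(tz)+30,12):
    p=W[am&(abs(W[...,2]-z)<3)]
    if len(p)>8: print(z,'x',p[:,0].min().round(1),p[:,0].max().round(1),'mid',((p[:,0].min()+p[:,0].max())/2).round(1),'ymax',p[:,1].max().round(1),len(p))
for c in (166,110):
    m=(abs(W[...,2]-133)<4)&(abs(W[...,0]+60)<25)&(abs(W[...,1]-c)<24); print('stored',circ(m))
E
python3 held.py 13 239.2
python3 - <<'E'
from h import *
im=load('side13'); W=toW(cloud(im),OS['side'])*1000
hsv=cv2.cvtColor(im['color'],cv2.COLOR_BGR2HSV)
m=(hsv[...,1]>120)&(abs(W[...,0]+60)<40)&(abs(W[...,1]-54)<40)&(W[...,2]>165)
for z in range(170,280,10):
    p=W[m&(abs(W[...,2]-z)<4)]
    if len(p)>3: print(z,p[:,0].min().round(1),p[:,0].max().round(1),'y',p[:,1].max().round(1),len(p))
E
```

```text
cap top [-54.8, 55.0, 3282, np.float64(296.3)]
191 x -76.4 -47.5 mid -62.0 ymax 74.4 73
203 x -79.7 -45.5 mid -62.6 ymax 74.4 97
215 x -79.5 -44.7 mid -62.1 ymax 74.4 113
227 x -79.5 -44.3 mid -61.9 ymax 74.3 139
239 x -80.0 -43.8 mid -61.9 ymax 74.5 171
251 x -79.9 -43.8 mid -61.8 ymax 74.2 221
263 x -80.3 -43.9 mid -62.1 ymax 72.9 861
stored [-60.0, 164.3, 868, np.float64(135.0)]
stored [-59.9, 108.3, 881, np.float64(135.2)]
190 -75.6 -47.6 y 76.9 12
200 -79.5 -45.0 y 75.4 17
210 -81.3 -45.3 y 75.7 23
220 -81.3 -42.7 y 75.6 19
230 -81.1 -42.9 y 75.7 20
240 -82.4 -43.3 y 75.0 25
250 -80.9 -45.9 y 75.7 21
260 -80.6 -43.3 y 75.1 59
270 -76.4 -50.2 y 68.8 17
```

The bottle hangs upright at about (-62, 53.8) and cell2 is at (-60, 53). I'll correct by +2 mm in x and lower to just above the rim.

```bash
python3 -m inch '20 -1 2 15 0; 20 -1 2 40 0; 20 -1 2 65 0; 20 -1 2 85 0; 20 -1 2 100 0; 20 -1 2 107 0; 20 -1 2 110 0; 20 -1 2 110 0'  >/dev/null; python3 st.py;  python3 - <<'E'
from h import *
grab('wrist','wrist14');im=grab('side','side14')
i=im['color'][180:330,190:390]; cv2.imwrite('pics/side14z.png',cv2.resize(i,None,fx=3,fy=3))
E
python3 held.py 14 130
```

```text
t 27.6 warmer mm [-59.1  53.1 130. ] yawerr -0.08 tilt [ 0.001 -0.    -1.   ] F_w [ 0.   0.2 -0.6] grip 27.5
toolx ang 95.67
cap top [-59.2, 51.9, 3294, np.float64(187.2)]
82 x -73.8 -45.2 mid -59.5 ymax 72.6 74
94 x -77.1 -41.5 mid -59.3 ymax 72.7 105
106 x -77.4 -41.5 mid -59.5 ymax 72.8 125
118 x -77.7 -42.2 mid -59.9 ymax 72.9 144
130 x -77.1 -42.1 mid -59.6 ymax 72.9 167
142 x -77.0 -42.1 mid -59.6 ymax 72.8 212
154 x -77.3 -41.5 mid -59.4 ymax 71.4 863
stored [-60.2, 164.3, 2240, np.float64(135.6)]
stored [-60.1, 108.5, 2314, np.float64(135.3)]
```

View pics/wrist14.png

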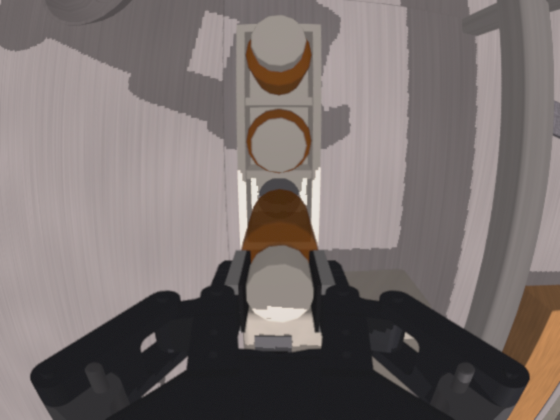

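View pics/side14z.png

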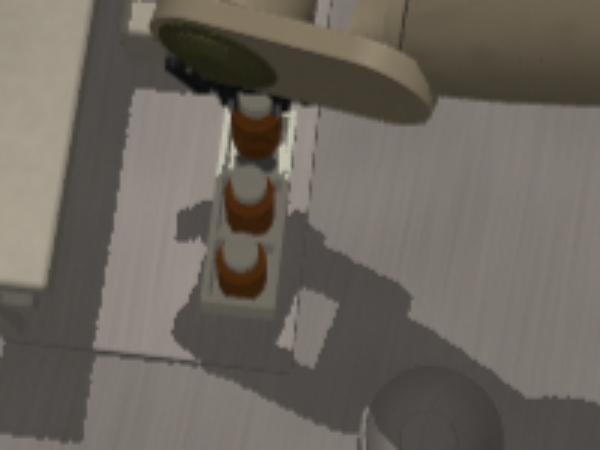

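It is centred within about 1 mm. Lowering into the cell.

```bash
python3 -m inch '20 0 0 8 0; 20 0 0 16 0; 20 0 0 24 0; 20 0 0 32 0; 20 0 0 40 0; 20 0 0 45 0; 20 0 0 48 0;20 0 0 48 0'  >/dev/null; python3 st.py|head -1; python3 -m inch '20 0 0 1 0; 20 0 0 2 0; 20 0 0 2 0'  >/dev/null; python3 st.py|head -1
```

```text
t 28.7 warmer mm [-59.3  53.   81.7] yawerr -0.1 tilt [-0.  0. -1.] F_w [ 0.6 -0.4 -2.2] grip 28.2
t 29.07 warmer mm [-59.3  53.   79.7] yawerr -0.1 tilt [-0. -0. -1.] F_w [-0.1  0.8 -2. ] grip 27.9
```

```bash
python3 -m inch '20 0 0 1 0; 20 0 0 2 0; 20 0 0 2 0'  >/dev/null; python3 st.py|head -1
```

```text
t 29.45 warmer mm [-59.2  53.   77.9] yawerr -0.11 tilt [ 0. -0. -1.] F_w [-1.3  0.7  1.4] grip 27.7
```

```bash
python3 -m inch '20 0 0 1 0; 20 0 0 1 0'  >/dev/null; python3 st.py|head -1; python3 -m inch '32 0 0 0 0; 36 0 0 0 0; 44 0 0 0 0; 50 0 0 0 0; 50 0 0 0 0; 50 0 0 -5 0; 50 0 0 -20 0; 50 0 0 -50 0; 50 0 0 -90 0; 50 0 0 -130 0' >/dev/null; python3 -m inch '50 0 -40 0 0; 50 0 -90 -10 0; 50 0 -140 -10 0; 50 0 -140 -10 0' >/dev/null; python3 st.py; python3 cov.py 15
python3 - <<'E'
from h import *
grab('wrist','wrist15')
for n in ['scene','side']:
    im=load(n+'15'); W=toW(cloud(im),OS[n])*1000
    for c in (166,110,54):
        m=(abs(W[...,2]-133)<6)&(abs(W[...,0]+60)<22)&(abs(W[...,1]-c)<22); p=W[m]
        if len(p)>10: print(n,c,cv2.minEnclosingCircle(p[:,:2].astype(np.float32)),np.median(p[:,2]))
E
```

```text
t 29.7 warmer mm [-59.   52.9  77.9] yawerr -0.1 tilt [ 0.002 -0.    -1.   ] F_w [-3.4  0.  11. ] grip 27.5
t 31.45 warmer mm [-201.7   53.7  217.4] yawerr -0.15 tilt [ 0.001 -0.    -1.   ] F_w [ 0.9  0.4 -0.2] grip 49.7
toolx ang 95.6
scene cover y [-247.4 -246.6 -162.3  -69.9  -68.8] 1502
side cover y [-247.6 -246.7 -155.5  -69.1  -68.7] 1609
scene 166 ((-59.269256591796875, 165.0566864013672), 14.873294830322266) 131.98206495602938
scene 110 ((-60.89291000366211, 109.45242309570312), 14.886189460754395) 132.09379627470787
scene 54 ((-59.28431701660156, 51.91506576538086), 14.667366027832031) 132.3262148651077
side 166 ((-60.12600326538086, 166.12374877929688), 14.139985084533691) 132.1024739801997
side 110 ((-60.43781661987305, 109.59459686279297), 14.63460636138916) 131.9245924277597
side 54 ((-58.66067886352539, 53.4795036315918), 14.262114524841309) 132.23028658114805
```

View pics/side15.png

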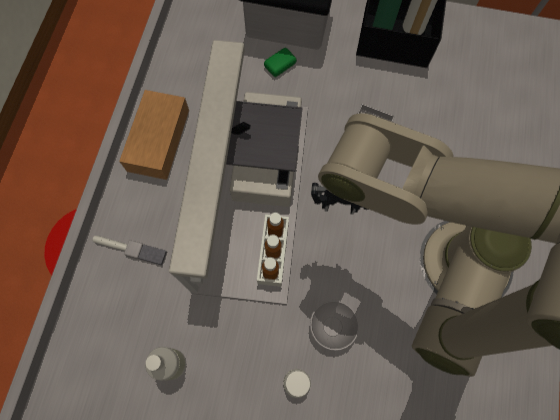

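View pics/wrist15.png

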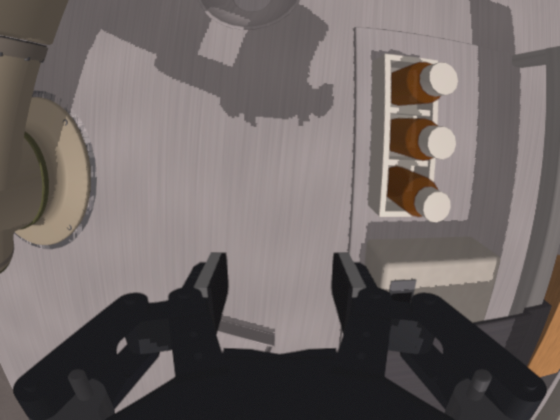

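All three caps sit at z ≈ 132 mm, so the spare is fully home. The cover is where I left it, and the arm is clear. Handing in.

```bash
python3 -c "
from h import *
print(env.close_job()); print(env.observe()['time_s'])"
```

```text
the job is handed in; nothing more can be done
None
the job is handed in; nothing more can be done
```

I opened the cover until it ran tight, backed it off about 20 mm, set the spare bottle in the empty cell next to the heater box (cell2), and handed the job in at about 32 s. No verdict came back.

**Cover:**
- The moves cannot tilt the tool, so I gripped the handle with an upright gripper. It went in under the hood edge without contact.
- Resistance began at about 281 mm of opening. I pressed until the wrist felt about 15 N, which I put at 11–12 N in the tight spot itself.
- Both cameras put the cover 20 mm back from its farthest point, and it did not move on release. I never saw the collar itself; the gap is inferred from that farthest point.

**Bottle:**
- The first grip landed on the cap and shoulder, because the fingertips sat about 35 mm above the stated tool tip. I re-gripped on the cap alone and lowered the bottle until it touched the floor of the cell.
- After release its cap stood at the same height as the two stored ones (132 mm), about 1–2 mm from the cell's centre.

**Other items:** The stored bottles measured within about 1 mm of where they were. In the last pictures the jar, wash bottle and bowl looked unmoved; the arm partly hid the tray, and I did not measure any of these four. The robot was clear of everything at hand-in.

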